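Free the guarded box and set the machine arm under the press

ROBOT

A 7-joint arm with a two-finger parallel gripper is mounted at the origin on the work surface. World frame = base frame: x ahead of the robot, y to its left, z up, the work surface at z = 0. Lengths are in m, angles in rad, forces in N, time in s.
With the tool pointing down it reaches from about 0.35 to 0.9 m from the base axis. Payload 19.9 kg.
Tool frame: the origin (TCP) lies between the finger pads; the fingertips stand 19 mm ahead of it and the grasp point (between the pads) is the TCP; z points along the fingers, y is the line along which they close (so a half turn about z gives the same grasp; the last joint's range is limited). The gripper opens to 94 mm and grips with 3 to 60 N. Pads are 16 mm wide; open, the fingers measure 119 mm over their backs; the gripper's body (75 mm by 177 mm) begins 78 mm behind the grasp point.
Start: joints at [1.067, 0.417, -0.01, 1.614, 0.005, 1.111, -0.053], TCP at [0.278, -0.56, 0.224] pointing down, gripper open.
Joint ranges: [-2.81, 2.81], [-0.39, 2.02], [-1.27, 1.25], [0.06, 2.57], [-1.19, 4.33], [0.19, 2], [-2.82, 2.82]. Speed limits (rad/s): [1.89, 1.89, 2.39, 2.39, 3.01, 3.01, 3.01].

INTERFACE

Orientations are given as a 3x3 rotation matrix whose columns are the frame's x, y, z axes.
In Python, from rig import robot gives the robot as it stands. Calls block until the motion is done:
- robot.move_ptp(position, orientation): joint-space move of the TCP to a pose.
- robot.move_linear(position, velocity=0.15, frame=None, threshold=None): straight line of the TCP; frame=None keeps the orientation; velocity is the mean speed in m/s. With threshold (N) it stops when the force on the tool has changed by that much, and returns True; else False.
- robot.goto_joints(angles): joint-space move.
- robot.gripper_to(opening): finger opening in m; the grip force is fixed at half the most; returns when the fingers have stopped.
- robot.pause(seconds).
- robot.ik(position, orientation): joint angles nearest the present ones, or None.
- robot.get_state(): the state.
- robot.grab_frame(name): name is "scene" or "top"; returns the picture (384x512x3 uint8, red, green, blue); there is no depth.
- robot.camera_info(name): a dict with "fx", "fy", "cx", "cy" (pixels), "rvec" (rotation vector, rad) and "tvec" (3), from world to camera coordinates, as OpenCV has them. Camera axes: x right, y down, z forward; pixel columns grow to the right and rows downward; lengths in m; the calibration is good to about 2 mm. A picture is of the moment at which its call begins. camera_info takes no time and is no camera call.
A pose or a line that the arm cannot do raises robot.PlanningError and nothing moves.
- robot.sign_off(): hands the job in; it is judged then, once.
The state is a dict: "time": time; "qpos": joint angles; "joint_vel": joint speeds; "effort": joint torques, N m; "ee_pos": TCP position; "tool_rot": TCP orientation; "force": force on the tool from outside, world axes, zero at the start; "moment": the same for the moment, N m; "opening": finger opening in m; "grasp_force": force on a finger pad.
Only numpy, scipy, OpenCV 4.12 (cv2) and the standard library are available. Lean on these libraries where they do the work, as an engineer would, in place of code of your own. Each camera call takes 0.05 s, during which the arm holds its last target. There are 200 camera calls.

TASK

Pull up the red index plunger knob, slide the steel cover of the green box fully open and let the plunger drop back in so that it locks there. Then take the wooden bar out and lay it flat across the bed of the blue press, square to it, with the brass bush in its middle right under the ram, and let go. Above the bed the press head leaves no room for a gripper over the bar's middle, so the bar must be put down on the way and taken again by one end; do not disturb the tape, the glue bottle or the ear muffs.

Things in the scene. Friction and masses are not known exactly. Their poses are not given: they have to be found in the camera images.
- box: Green steel box fixed to the bench, 250 x 250 mm, 56 mm high. Origin: centre of its underside; x is the way the cover opens, z up. The bar's well is in its -x half; the +x half is an empty tray over which the cover parks. Rails run along both y sides.
- well (a point): On the well's floor, 8 mm above the bench, at (-65, -15) mm in the box frame, x and y as the box. Here the middle of the bar lies, in a slot 44 mm wide (x), 204 mm long (y). Wooden blocks 54 mm high fill both sides of the bar's ends; only the middle 60 mm (y +-30) is a pocket 110 mm wide (x +-55), so fingers reach down only beside the bar's middle
- cover (a joint): Steel cover plate with a yellow panel, 120 x 250 x 8 mm, top 64 mm above the bench. Value: how far it has slid along the box's +x, 0 m closed to 0.127 m fully open (stop). The plunger locks it at 0 and, in the second hole, at 0.1235 to 0.127. Sliding friction about 2 N plus light damping
- plunger (a joint): Plunger carried by the cover. Value: how far the knob is pulled straight up, 0 to 0.016 m. Spring: 6 N down at home, 11 N fully pulled. The pin stands 10 mm deep in the box rail: pull at least 11 mm and keep it up while the cover starts to slide; the pin then rides on the rail and springs home by itself in the second hole when let go
- knob_grip (a point): Middle of the red plunger knob, an upright cylinder of 32 mm diameter and 32 mm height; at home it spans 76 to 108 mm above the bench. It moves with cover and plunger. A 24 mm collar, up to 73 mm, stands under it on the cover.
- bar: Wooden bar 40 (x) x 200 (y) x 36 mm (z), about 0.26 kg, alike end for end. Origin: centre of its underside. It starts lying in the box's slot, under the cover, top 44 mm above the bench.
- bush_top (a point): Top centre of the brass bush, 22 mm diameter, that stands 8 mm proud in the middle of the bar's top (44 mm above the bar's underside).
- press: Blue arbor press fixed to the bench; nothing on it moves. Origin on the bench; x points from its open front to its back, z up. Bed: x -35 to 115 mm, y +-50 mm, top 30 mm above the bench; the bar lies along y and overhangs both sides. Head: x 5 to 135 mm, y +-25 mm, 125 to 200 mm high; column behind: x 85 to 135 mm, y +-25 mm
- lever_ball (a point): Front ball end of the press's slanting hand lever, on its +y side at (-15, 62, 135) mm in the press frame; the lever (12 mm rod, 24 mm balls, with a hub out to y 70 mm) runs back and up to (85, 62, 190) mm. It leaves no room for a gripper over the bar's +y end, so hold the bar near its -y end there
- ram_foot (a point): Centre of the ram's flat foot (24 mm square bar, its top 250 mm above the bench), 105 mm above the bench, at (30, 0) mm in the press frame.
- bed_mark (a point): Dark round mark on the bed's top, directly under the ram, 30 mm above the bench.
- tape: Bystander: roll of paper tape, 104 mm diameter, 48 mm high, lying flat. Origin: centre of its underside.
- glue: Bystander: white glue bottle, 64 mm diameter, 170 mm high, standing. Origin: centre of its underside.
- muffs: Bystander: ear muffs, two black cups along its y (156 x 72 mm) with a red band up to 78 mm high. Origin: centre of its underside.
Mind the look-alikes: they are no part of the job. Of the things shaped like the press, the blue one is meant.

How it is judged:
On the way, in this order (a step that is already met when the one before it is completed fails the run):
1. the plunger is pulled out of its hole with the cover still closed (value of joint plunger above 0.009 m and value of joint cover below 0.01 m), for 0.02 s.
2. the cover is fully open and the plunger has dropped home (value of joint cover above 0.12 m and value of joint plunger below 0.003 m), for 0.2 s.
3. the bar is lifted out of the box (z of bar in the frame of box above 0.06 m), for 0.1 s.
4. the bar is put down and let go somewhere short of its place under the ram (contact force between the fingers and bar below 0.2 N and linear speed of bar below 0.02 m/s and horizontal distance between bush_top and ram_foot above 0.04 m), for 0.15 s.
At the end, for the whole second after the job is handed in: Cover slid open at least 120 mm with the plunger home (under 3 mm) in its second hole; the bar at rest flat on the press bed (within 4 mm of height, 3 degrees of tilt), bush up, its centre within 10 mm of the ram's axis, its length within 8 degrees of the press's y axis (all of step 2 and horizontal distance between bush_top and ram_foot below 0.01 m and angle between the y axis of bar and the y axis of press, either way round below 0.14 rad and angle between bar's own z axis and vertical below 0.05 rad and z of bar in the frame of press between 0.026 and 0.034 m and linear speed of bar below 0.02 m/s); the robot touches nothing.
It fails at once if the tape roll is moved by more than 25 mm (distance of tape from where it was at the start of the episode above 0.025 m).
It fails at once if the glue bottle is moved by more than 25 mm (distance of glue from where it was at the start of the episode above 0.025 m).
It fails at once if the ear muffs is moved by more than 25 mm (distance of muffs from where it was at the start of the episode above 0.025 m).
It fails at once if the glue bottle is tipped over (angle between glue's own z axis and vertical above 0.5 rad).
It also fails if it takes over 70 s, if anything falls off the work surface, if the arm or the gripper's body presses on something with over 40 N, if the wrist force passes 120 N, or if a joint passes its speed limit or range.

## Working session

There is one attempt and no reset: what is moved stays moved. The work goes in short steps, each a Python script; the robot and the scene stay as the last script left them, time stands still between calls to the robot, and variables do not carry over. Pictures are saved under pics/ and viewed, at most 14 in all, crops included, and the job is handed in when it is done.

```bash
ls; mkdir -p pics
python3 - <<'E'
from rig import robot
import cv2
for n in ("scene","top"):
    im=robot.grab_frame(n); cv2.imwrite(f"pics/{n}0.png",im[:,:,::-1])
    print(n,robot.camera_info(n))
print(robot.get_state()['time'])
E
```

```text
pics
scene {'fx': 408.28403400072233, 'fy': 408.28403400072233, 'cx': 253.35628166983878, 'cy': 193.86941583923362, 'rvec': array([ 2.20670041,  1.02732438, -0.41363761]), 'tvec': array([-0.30387132, -0.21354688,  1.47683202])}
top {'fx': 385.52290258569417, 'fy': 385.52290258569417, 'cx': 256.49597385493894, 'cy': 186.01908454517383, 'rvec': array([ 2.21307649, -2.17379333,  0.07807801]), 'tvec': array([-0.01350429,  0.49804465,  1.24335308])}
0.1
```

View pics/top0.png

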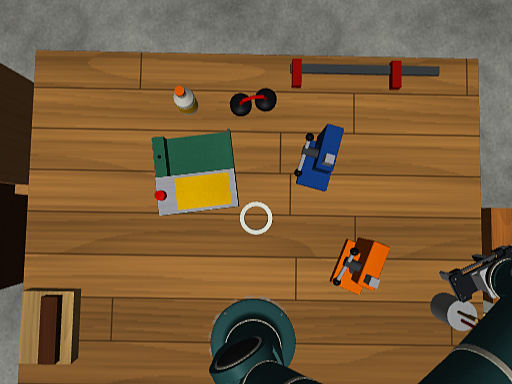

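View pics/scene0.png

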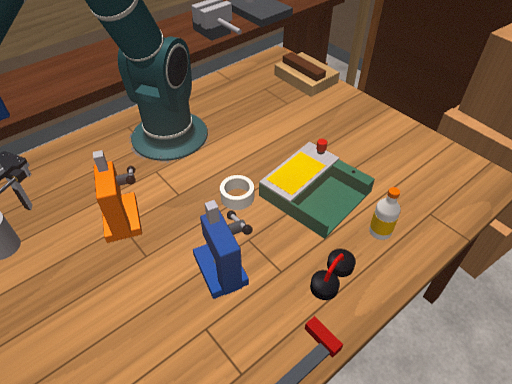

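The top view shows the green box at (195,172) with the cover on its near side and the red knob at (160,196). Two press shapes: blue at (320,157) and orange at (360,265); the blue one is meant. The brown block in the wooden tray at (50,325) is a look-alike of the bar, which is under the cover. The tape is at (256,218), the glue at (184,98) and the muffs at (253,101). I'll confirm in an enlarged crop.

Run:
```python
import cv2
a=cv2.imread("pics/top0.png")[115:235,140:360]
b=cv2.imread("pics/scene0.png")
cv2.imwrite("pics/topc.png",cv2.resize(a[:, :],None,fx=3.6,fy=3.6,interpolation=cv2.INTER_CUBIC)[:, :800])
cv2.imwrite("pics/scenec.png",cv2.resize(b[130:300,185:385],None,fx=3.5,fy=3.5,interpolation=cv2.INTER_CUBIC))
```

```text
(no output)
```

View pics/topc.png

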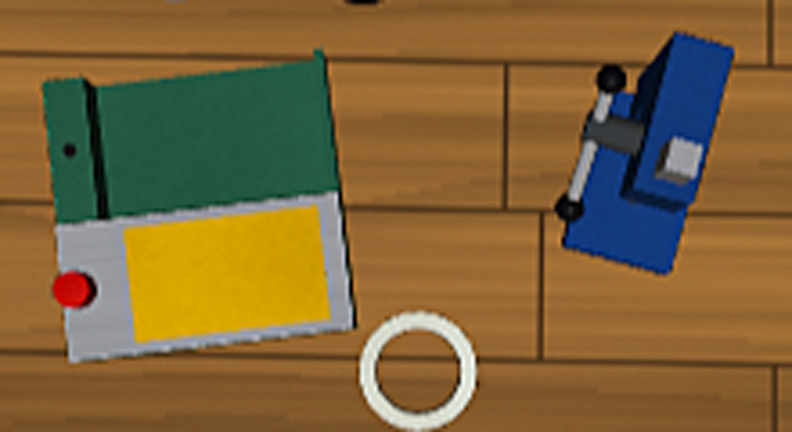

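View pics/scenec.png

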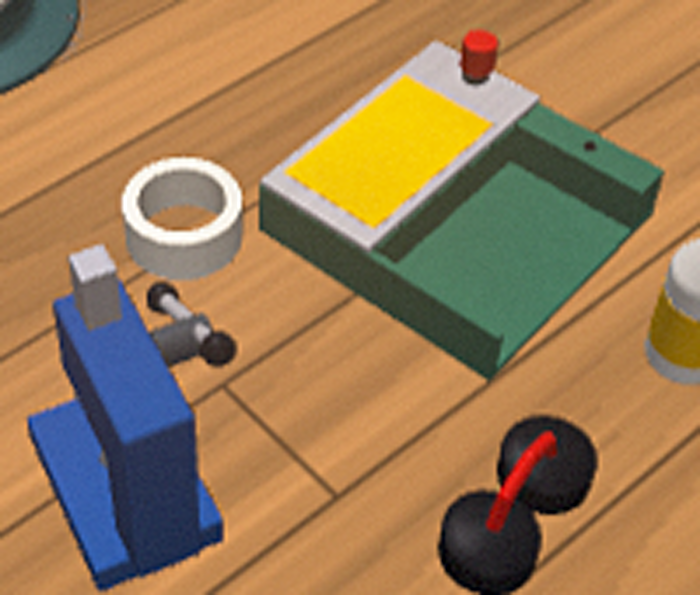

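The crops confirm the blue press with the lever on its left, so +y is left in the top view and its front faces the robot. The green box's red knob is on its +y side and the second hole is at about top crop (70,150). Next I fit the poses.

```bash
cat > h.py <<'E'
import numpy as np, cv2
from scipy.optimize import least_squares
from rig import robot
def proj(n,P):
    c=robot.camera_info(n); K=np.array([[c['fx'],0,c['cx']],[0,c['fy'],c['cy']],[0,0,1]])
    return cv2.projectPoints(np.atleast_2d(P).astype(float),c['rvec'],c['tvec'],K,None)[0][:,0]
def w(p,P):
    c,s=np.cos(p[2]),np.sin(p[2]); P=np.atleast_2d(np.array(P,float))
    return np.c_[p[0]+c*P[:,0]-s*P[:,1],p[1]+s*P[:,0]+c*P[:,1],P[:,2]]
def T(u,v): return ((u+.5)/3.6-.5+140,(v+.5)/3.6-.5+115)
def S(u,v): return ((u+.5)/3.5-.5+185,(v+.5)/3.5-.5+130)
def fit(obs,p0):
    def r(p): return np.concatenate([(proj(n,w(p,P)/1.0)[0]-uv) for n,P,uv in obs])
    s=least_squares(r,p0,loss='soft_l1'); return s.x,r(s.x).reshape(-1,2)
E
python3 - <<'E'
from h import *
t,s='top','scene'; m=lambda *a:np.array(a)/1000
box=[(t,m(-5,125,64),T(57,225)),(t,m(-125,125,64),T(70,361)),(t,m(-125,-125,64),T(355,327)),(t,m(-5,-125,64),T(337,192)),
(t,m(125,125,56),T(44,82)),(t,m(125,-125,56),T(318,50)),
(s,m(-125,-125,64),S(262,185)),(s,m(-125,125,64),S(437,41)),(s,m(-5,125,64),S(540,98)),(s,m(-5,-125,64),S(371,248)),
(s,m(125,125,56),S(662,172)),(s,m(125,-125,56),S(503,335)),(s,m(125,-125,0),S(490,380))]
pb,r=fit(box,[.55,.15,0]); print('box',pb,'\n',r.round(1).tolist())
pr=[(t,m(-35,50,30),T(562,246)),(t,m(-35,-50,30),T(668,273)),(t,m(135,25,200),T(678,32)),(t,m(135,-25,200),T(734,46)),
(t,m(-15,62,135),T(570,208)),(t,m(85,62,190),T(611,79)),(t,m(30,0,250),T(686,157)),
(s,m(115,-50,30),S(98,575)),(s,m(115,50,30),S(220,523)),(s,m(-35,-50,30),S(30,422)),(s,m(135,-25,200),S(125,440)),(s,m(135,25,200),S(193,395)),
(s,m(-15,62,135),S(162,297)),(s,m(85,62,190),S(216,348)),(s,m(30,0,250),S(92,262))]
pp,r=fit(pr,[.55,-.15,-.2]); print('press',pp,'\n',r.round(1).tolist())
# knob: 3D local from top centre
f=lambda q:np.concatenate([proj(t,w(pb,[[*q,.108]]))[0]-T(73,288),proj(s,w(pb,[[*q,.108]]))[0]-S(480,40)])
k=least_squares(f,[-.065,.1]); print('knob local',k.x,k.fun,'world',w(pb,[[*k.x,.092]]))
print('well',w(pb,[[-.065,-.015,.008]]),'ram',w(pp,[[.03,0,.105]]))
def gp(z,uv): return least_squares(lambda q:proj(t,[[*q,z]])[0]-uv,[.5,0]).x
print('tape',gp(.048,T(418,371)),'glue',gp(.17,(180,91)),'muffs',gp(.05,(240,104)),gp(.05,(265,99)))
E
```

```text
box [0.54101444 0.19371047 0.14510629] 
 [[-1.1, -0.2], [-0.4, 0.0], [-0.0, -0.7], [0.2, -1.1], [-1.4, -0.7], [0.6, -1.6], [-1.2, -1.5], [-1.3, -0.7], [-0.1, -1.0], [-0.9, 0.2], [0.6, -1.2], [-1.3, 0.7], [-0.0, 0.2]]
press [ 0.53301405 -0.18889371 -0.25291822] 
 [[0.2, -0.7], [0.6, 0.1], [-1.1, -1.1], [0.5, -0.3], [-0.3, -0.2], [-0.2, -0.1], [-0.8, -0.3], [-1.0, -0.8], [0.9, -1.3], [-2.0, -2.2], [-1.0, 1.0], [0.8, 5.5], [-0.4, -0.3], [0.1, -0.3], [-0.5, -0.3]]
knob local [-0.06433997  0.10463596] [-0.36119937 -0.3903775  -0.54544211  0.00977046] world [[0.46222054 0.28794336 0.092     ]]
well [[0.47886652 0.16946927 0.008     ]] ram [[ 0.56205964 -0.19640063  0.105     ]]
tape [ 0.39568112 -0.00374096] glue [0.76093726 0.22365419] muffs [0.75952964 0.05343111] [ 0.77751178 -0.02676621]
```

```bash
cat >> h.py <<'E'
pb=np.array([.54101,.19371,.14511]); pp=np.array([.53301,-.18889,-.25292])
def down(yaw):
    """tool down, fingers closing along the direction at angle yaw (sign nearest the present pose)"""
    y=np.array([np.cos(yaw),np.sin(yaw),0]); 
    if y@robot.get_state()['tool_rot'][:,1]<0: y=-y
    z=np.array([0,0,-1.]); return np.c_[np.cross(y,z),y,z]
def st(*l):
    s=robot.get_state(); print(*l,'t %.1f'%s['time'],'p',np.round(s['ee_pos'],4),'F',np.round(s['force'],1),'M',np.round(s['moment'],2),'op %.4f g %.1f'%(s['opening'],s['grasp_force']),'q7 %.2f'%s['qpos'][6])
E
python3 - <<'E'
from h import *
print(np.round(robot.get_state()['tool_rot'],2).tolist())
p=robot.get_state()['ee_pos']; robot.move_linear([*p[:2],.36],.3)
k=w(pb,[[-.0643,.1046,.097]])[0]; R=down(pb[2])
robot.move_ptp([*k[:2],.3],R); st('over')
robot.move_linear([*k[:2],.15],.2); robot.gripper_to(.07)
f=robot.move_linear(k,.06,threshold=12); st('at',f)
robot.gripper_to(.02); st('grip')
E
```

```text
[[0.9, 0.45, -0.0], [0.45, -0.9, 0.0], [-0.0, -0.0, -1.0]]
over t 3.8 p [0.4627 0.2873 0.2999] F [ 0.2 -0.2 -0.2] M [-0.07 -0.11  0.01] op 0.0941 g 0.0 q7 -0.81
at False t 6.3 p [0.4624 0.2881 0.0973] F [-0.5  0.   0.4] M [-0.02 -0.1   0.03] op 0.0700 g 0.0 q7 -1.00
grip t 6.9 p [0.4627 0.2879 0.0971] F [ 4.4  0.7 -1.9] M [ 0.25 -1.06 -0.03] op 0.0318 g 30.0 q7 -1.00
```

Run:
```python
from h import *
p=robot.get_state()['ee_pos'].copy()
robot.move_linear(p+[0,0,.0135],.03); robot.pause(.1); st('pulled')
d=np.array([np.cos(pb[2]),np.sin(pb[2]),0]); p=p+[0,0,.0135]
robot.move_linear(p+d*.03,.05); st('30')
f=robot.move_linear(p+d*.131,.06,threshold=14); st('slid',f)
print((robot.get_state()['ee_pos']-p)@d)
```

```text
pulled t 7.6 p [0.4628 0.2879 0.1102] F [  5.3   2.4 -10.1] M [ 0.62 -1.19 -0.14] op 0.0315 g 30.0 q7 -0.98
30 t 8.4 p [0.4928 0.2921 0.1106] F [  2.7  -0.4 -10.3] M [-0.26 -0.34 -0.1 ] op 0.0314 g 30.0 q7 -0.96
slid True t 9.9 p [0.5886 0.3052 0.1087] F [  0.4   2.1 -10.6] M [ 0.5  -0.48 -0.11] op 0.0314 g 30.0 q7 -0.86
0.12706400058867345
```

Run:
```python
from h import *
robot.gripper_to(.06); robot.pause(.2); st('rel')
p=robot.get_state()['ee_pos']; robot.move_linear([p[0],p[1],.2],.25)
wl=w(pb,[[-.065,-.015,.2]])[0]; robot.move_linear([*wl[:2],.3],.3); st()
for n in('top','scene'):
    im=robot.grab_frame(n)[:,:,::-1]; cv2.imwrite(f'pics/{n}1.png',im)
a=cv2.imread('pics/scene1.png')[130:260,240:400]
cv2.imwrite('pics/s1c.png',cv2.resize(a,None,fx=4.5,fy=4.5,interpolation=cv2.INTER_CUBIC))
```

```text
rel t 10.7 p [0.5877 0.3043 0.1082] F [-0.1 -0.1  0.5] M [-0.06 -0.1   0.01] op 0.0600 g 0.0 q7 -0.86
t 12.2 p [0.479  0.1696 0.2994] F [ 0.6  0.7 -0.5] M [ 0.01 -0.13 -0.01] op 0.0602 g 0.0 q7 -0.54
```

View pics/s1c.png

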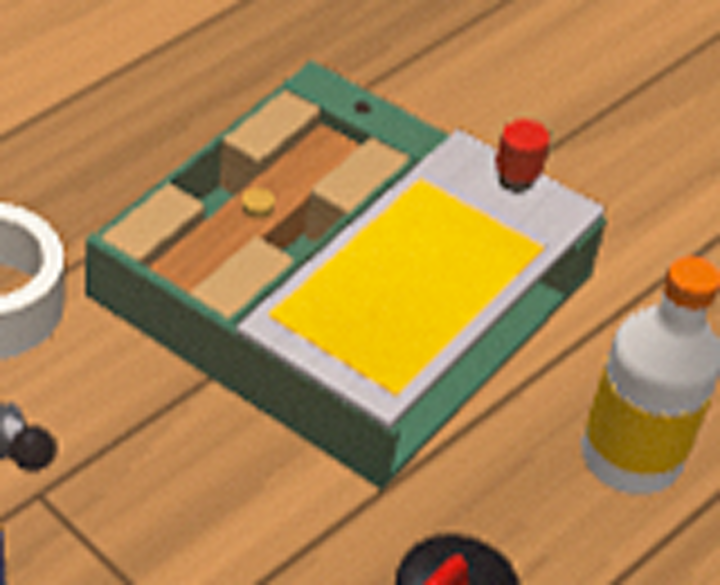

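The cover is open, with the bar and its brass bush visible at crop (258,197) and the knob top at crop (525,135). I check the plunger height and bush position numerically, then grip the bar.

Run:
```python
from h import *
u=lambda x,y:((x+.5)/4.5-.5+240,(y+.5)/4.5-.5+130)
for z in(.108,.118): print('knob pred',proj('scene',w(pb,[[.0627,.1046,z]]))[0],'seen',u(525,135))
print('bush pred',proj('scene',w(pb,[[-.065,-.015,.052]]))[0],'seen',u(258,197))
wl=w(pb,[[-.065,-.015,.037]])[0]; R=down(pb[2])
robot.move_ptp([*wl[:2],.2],R); robot.move_linear([*wl[:2],.09],.2)
f=robot.move_linear(wl,.06,threshold=8); st('down',f)
if not f: robot.gripper_to(.03); st('grip')
```

```text
knob pred [356.14219647 159.13368344] seen (356.27777777777777, 159.61111111111111)
knob pred [356.73664382 156.6329462 ] seen (356.27777777777777, 159.61111111111111)
bush pred [296.41352175 173.83471616] seen (296.94444444444446, 173.38888888888889)
down False t 14.5 p [0.479  0.1696 0.0373] F [ 0.4 -0.2  0.3] M [-0.05 -0.09 -0.03] op 0.0601 g 0.0 q7 -0.85
grip t 15.0 p [0.479  0.1694 0.0372] F [-0.4 -1.7  3.5] M [-0.22 -0.06 -0.12] op 0.0400 g 30.0 q7 -0.86
```

Run:
```python
from h import *
p=robot.get_state()['ee_pos']
robot.move_linear([*p[:2],.15],.12); robot.move_linear([*p[:2],.33],.25); st('lift')
c=w(pp,[[.03,-.23,.3]])[0]; R=down(pp[2])
robot.move_linear([*c[:2],.33],.3,frame=R); st('over')
robot.move_linear([*c[:2],.06],.2)
f=robot.move_linear([*c[:2],.029],.03,threshold=5); st('put',f)
robot.gripper_to(.06); robot.pause(.3)
robot.move_linear([*c[:2],.16],.25)
e=w(pp,[[.03,-.305,.16]])[0]; robot.move_linear(e,.25); st('above end')
robot.move_linear([e[0]-.1,e[1]-.12,.3],.3)
for n in('top','scene'): cv2.imwrite(f'pics/{n}2.png',robot.grab_frame(n)[:,:,::-1])
a=cv2.imread('pics/top2.png')[110:270,300:460]
cv2.imwrite('pics/t2c.png',cv2.resize(a,None,fx=3.6,fy=3.6,interpolation=cv2.INTER_CUBIC))
```

```text
lift t 16.9 p [0.4786 0.1691 0.3287] F [-0.2 -0.2 -3.8] M [-0.03 -0.11 -0.  ] op 0.0397 g 30.0 q7 -0.50
over t 19.0 p [ 0.5048 -0.4181  0.3303] F [-0.4  0.2 -2.8] M [ 0.07 -0.03  0.02] op 0.0398 g 30.0 q7 0.11
put True t 21.5 p [ 0.5043 -0.4189  0.0292] F [-1.8  0.2  7.1] M [0.03 0.12 0.05] op 0.0400 g 30.0 q7 -0.05
above end t 23.5 p [ 0.4849 -0.492   0.1584] F [ 0.5  1.5 -1.9] M [ 0.01 -0.04  0.01] op 0.0600 g 0.0 q7 0.14
```

View pics/t2c.png

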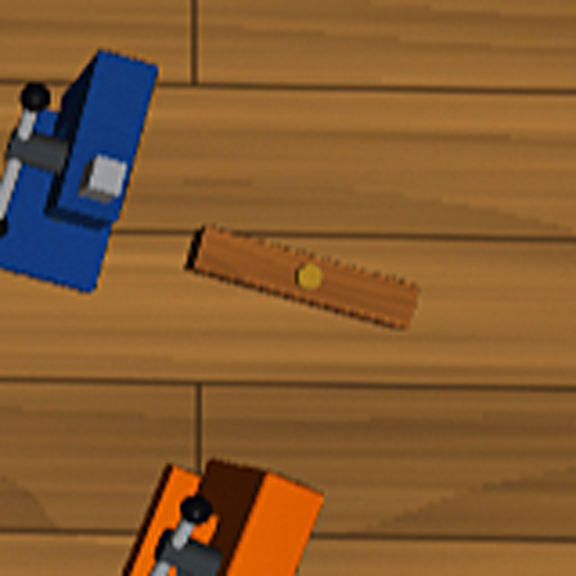

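The bar is lying free on the bench with its bush at crop (310,277), right of the blue press. I measure it, regrasp it 75 mm from the middle, on its -y side, and test-lift.

```bash
cat >> h.py <<'E'
def gp(z,uv,n='top'): return least_squares(lambda q:proj(n,[[*q,z]])[0]-uv,[.5,0]).x
E
python3 - <<'E'
from h import *
u=lambda x,y:((x+.5)/3.6-.5+300,(y+.5)/3.6-.5+110)
b=gp(.044,u(310,277)); print('bush',b)
a=[gp(.036,u(*q)) for q in((203,226),(418,290),(408,328))]; d=a[0]-a[1]; print('yaw',np.arctan2(-d[0],d[1]),a)
print('press-right front bed corner', gp(.03,u(95,292)), w(pp,[[-.035,-.05,.03]]),'ram top',gp(.25,u(105,176)),w(pp,[[.03,0,.25]]))
c=np.array([.5043,-.4189]); R=down(pp[2]); yd=np.array([-np.sin(pp[2]),np.cos(pp[2])])
e=c-.075*yd
robot.move_ptp([*e,.12],R)
f=robot.move_linear([*e,.026],.08,threshold=8); st('down',f)
robot.gripper_to(.03); st('grip')
robot.move_linear([*e,.07],.06); robot.pause(.3); st('lift')
for n in('top','scene'): cv2.imwrite(f'pics/{n}3.png',robot.grab_frame(n)[:,:,::-1])
a=cv2.imread('pics/scene3.png')[180:360,20:260]
cv2.imwrite('pics/s3c.png',cv2.resize(a,None,fx=3.3,fy=3.3,interpolation=cv2.INTER_CUBIC))
E
```

```text
bush [ 0.50214082 -0.41814921]
yaw -0.2727214166437314 [array([ 0.54675359, -0.32485757]), array([ 0.49278226, -0.5178258 ]), array([ 0.45860887, -0.50857359])]
press-right front bed corner [ 0.48607723 -0.22939223] [[ 0.48661189 -0.22854117  0.03      ]] ram top [ 0.56059328 -0.19473384] [[ 0.56205558 -0.19639696  0.25      ]]
down False t 26.7 p [ 0.4858 -0.4917  0.0266] F [-0.1 -1.2  0.5] M [-0.06 -0.02 -0.02] op 0.0602 g 0.0 q7 0.07
grip t 27.1 p [ 0.4856 -0.4916  0.0262] F [ 0.2 -0.4  3. ] M [ 0.05  0.13 -0.02] op 0.0398 g 30.0 q7 0.07
lift t 28.3 p [ 0.4855 -0.4914  0.0697] F [-0.6 -0.6 -3. ] M [-0.21 -0.    0.04] op 0.0396 g 30.0 q7 0.09
```

View pics/s3c.png

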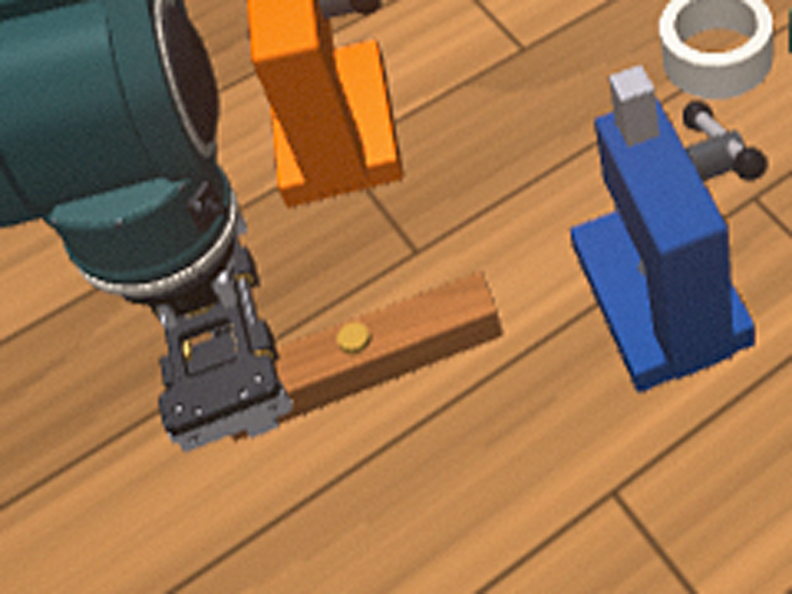

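Run:
```python
from h import *
from scipy.spatial.transform import Rotation as Ro
g=np.array([.4855,-.4914]); yd=np.array([-np.sin(pp[2]),np.cos(pp[2])])
for dr in(0,.05,.1,.2):
    q=[]
    for P in([0,.0,.044],[-.02,.1,.036],[.02,.1,.036],[.02,.1,0]):
        v=np.array(P)-[0,-.075,.026]; v=Ro.from_euler('x',-dr).apply(v)
        W=w([*g,pp[2]],[v+[0,0,.0697]])[0]; q.append((proj('scene',W)[0]-[20,180]+.5)*3.3-.5)
    print(dr,np.round(q).tolist())
```

```text
0 [[350.0, 335.0], [478.0, 269.0], [494.0, 311.0], [502.0, 336.0]]
0.05 [[352.0, 337.0], [480.0, 275.0], [496.0, 317.0], [501.0, 343.0]]
0.1 [[354.0, 340.0], [482.0, 282.0], [498.0, 323.0], [501.0, 350.0]]
0.2 [[357.0, 345.0], [484.0, 295.0], [499.0, 336.0], [498.0, 364.0]]
```

Run:
```python
from h import *
for h in(.078,.1,.12,.14,.16,.18,.2,.25): print(h,((proj('scene',[.4855,-.4914,.0697+h])[0]-[20,180]+.5)*3.3-.5).round(), ((proj('top',[.4855,-.4914,.0697+h])[0])).round())
a=cv2.imread('pics/scene3.png')[190:330,20:140]; cv2.imwrite('pics/s3d.png',cv2.resize(a,None,fx=4.2,fy=4.2,interpolation=cv2.INTER_CUBIC))
```

```text
0.078 [217. 331.] [423. 191.]
0.1 [207. 313.] [426. 190.]
0.12 [197. 296.] [429. 190.]
0.14 [187. 279.] [433. 189.]
0.16 [176. 261.] [436. 189.]
0.18 [166. 243.] [440. 189.]
0.2 [154. 224.] [443. 188.]
0.25 [125. 173.] [453. 187.]
```

View pics/s3d.png

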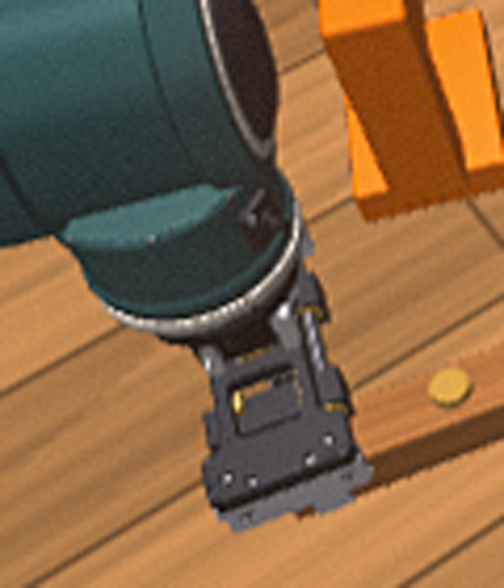

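The bar is level (droop ≤ 0.03 rad). The wrist flange (about 0.2 m above the TCP, radius about 75 mm) would come too near the ram top at 250 mm, so I put the bar back down and regrasp further out with the hand leaning 12° away from the press.

Run:
```python
from h import *
yd=np.array([-np.sin(pp[2]),np.cos(pp[2]),0]); t=np.radians(12)
g=np.array([.4855,-.4914,0])
f=robot.move_linear(g+[0,0,.0255],.05,threshold=5); st('put',f)
robot.gripper_to(.06); robot.pause(.2)
R0=down(pp[2]); z=yd*np.sin(t)-np.array([0,0,np.cos(t)]); R=np.c_[np.cross(R0[:,1],z),R0[:,1],z]
e=g-.007*yd+[0,0,.028]
robot.move_linear(g+[0,0,.1],.2)
robot.move_linear(e-z*.08,.15,frame=R)
f=robot.move_linear(e,.06,threshold=8); st('down',f)
robot.gripper_to(.03); st('grip')
robot.move_linear(e+[0,0,.042],.08); robot.pause(.2); st('lift')
robot.move_linear(e+[0,0,.042]+yd*.13,.12); st('part')
for n in('top','scene'): cv2.imwrite(f'pics/{n}4.png',robot.grab_frame(n)[:,:,::-1])
a=cv2.imread('pics/scene4.png')[140:340,20:260]; cv2.imwrite('pics/s4c.png',cv2.resize(a,None,fx=3,fy=3,interpolation=cv2.INTER_CUBIC))
```

```text
put True t 29.3 p [ 0.4852 -0.4911  0.0261] F [-1.5  0.5  8. ] M [ 0.16  0.29 -0.06] op 0.0399 g 30.0 q7 0.07
down False t 32.4 p [ 0.4838 -0.4984  0.0284] F [-0.8 -0.8 -0.4] M [-0.23  0.01 -0.04] op 0.0603 g 0.0 q7 0.25
grip t 32.8 p [ 0.4837 -0.4983  0.0281] F [-0.8 -1.   2.4] M [-0.17  0.15  0.08] op 0.0398 g 30.0 q7 0.25
lift t 33.7 p [ 0.4836 -0.498   0.0695] F [-0.3  0.1 -3.3] M [-0.56  0.12  0.06] op 0.0397 g 30.0 q7 0.26
part t 34.9 p [ 0.5159 -0.3733  0.0699] F [ 0.  -0.  -2.7] M [-0.62  0.14 -0.03] op 0.0393 g 30.0 q7 0.07
```

View pics/s4c.png

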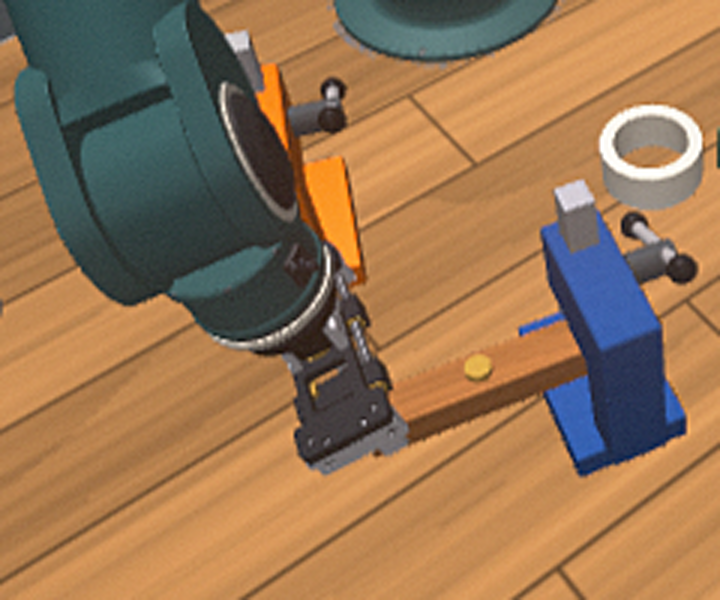

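The bar's far end goes cleanly under the head, with the bush at crop (478,364). I continue the slide and lower onto the bed.

Run:
```python
from h import *
yd=np.array([-np.sin(pp[2]),np.cos(pp[2]),0])
p=robot.get_state()['ee_pos']
print('bush seen',gp(.0855,((478.5)/3-.5+20,364.5/3-.5+140),'scene'),'pred',p+.082*yd)
ram=w(pp,[[.03,0,0]])[0]; T0=ram-.082*yd
f=robot.move_linear([*T0[:2],.0695],.08,threshold=10); st('in',f)
if not f:
    f=robot.move_linear([*T0[:2],.0575],.02,threshold=4); st('down',f)
    for n in('top','scene'): cv2.imwrite(f'pics/{n}5.png',robot.grab_frame(n)[:,:,::-1])
    a=cv2.imread('pics/scene5.png')[160:320,120:300]; b=cv2.imread('pics/top5.png')[110:230,290:425]
    cv2.imwrite('pics/c5.png',np.hstack([cv2.resize(a,(450,400),interpolation=cv2.INTER_CUBIC),cv2.resize(b,(350,311),interpolation=cv2.INTER_CUBIC)[:311].repeat(1,0) if 0 else cv2.resize(b,(350,400),interpolation=cv2.INTER_CUBIC)]))
```

```text
bush seen [ 0.53654684 -0.29054835] pred [ 0.53650902 -0.29369839  0.06984744]
in False t 36.4 p [ 0.5414 -0.2764  0.0694] F [-0.1  0.5 -3.3] M [-0.59  0.05  0.03] op 0.0400 g 30.0 q7 -0.08
down True t 37.0 p [ 0.5413 -0.2759  0.058 ] F [-1.   0.6  6.4] M [-0.03  0.16  0.08] op 0.0401 g 30.0 q7 -0.08
```

View pics/c5.png

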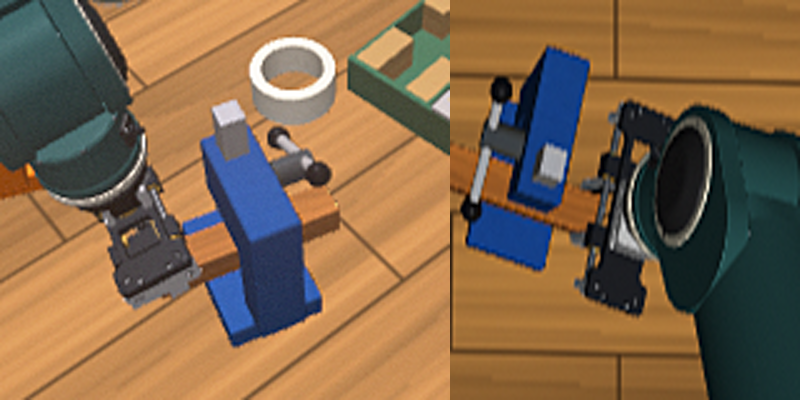

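Run:
```python
from h import *
im=robot.grab_frame('scene')[:,:,::-1]
P=w(pp,[[.05,.1,.066],[.05,.1,.03],[.01,.1,.066]]); print(proj('scene',P))
a=cv2.resize(im[220:270,215:275],None,fx=10,fy=10,interpolation=cv2.INTER_CUBIC)
for q in proj('scene',P): cv2.circle(a,tuple(int(v) for v in (q-[215,220]+.5)*10),5,(0,255,0),1)
cv2.imwrite('pics/c6.png',a)
```

```text
[[255.03761784 243.61966575]
 [255.09982679 251.59600506]
 [248.56468082 232.60519328]]
```

View pics/c6.png

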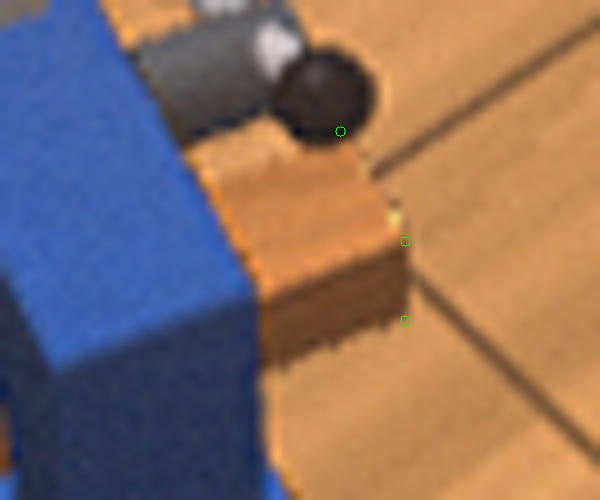

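The far-end corner is seen at (405,240) with the prediction at (405,241), so the bar is within about 1–2 mm of its target. I release, retreat and hand in.

Run:
```python
from h import *
yd=np.array([-np.sin(pp[2]),np.cos(pp[2]),0])
robot.gripper_to(.06); robot.pause(.2); st('open')
s=robot.get_state(); z=s['tool_rot'][:,2]; p=s['ee_pos']-z*.06-yd*.02
robot.move_linear(p,.1); robot.move_linear(p-yd*.15+[0,0,.1],.2); robot.pause(.3); st('away')
im=robot.grab_frame('top')[:,:,::-1]; im2=robot.grab_frame('scene')[:,:,::-1]
cv2.imwrite('pics/c7.png',np.hstack([cv2.resize(im[80:240,140:440],(450,240)),cv2.resize(im2[150:310,150:400],(350,240))]))
```

```text
open t 37.9 p [ 0.5408 -0.2757  0.0574] F [-0.1  0.5  0.5] M [-0.23 -0.   -0.  ] op 0.0599 g 0.0 q7 -0.08
away t 40.0 p [ 0.4953 -0.452   0.216 ] F [-0.1  0.8  0.1] M [-0.2  -0.02 -0.01] op 0.0597 g 0.0 q7 0.21
```

View pics/c7.png

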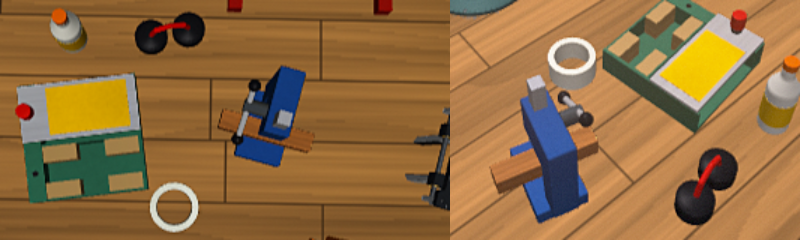

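The bar lies square across the bed under the ram. The cover is open with the plunger home, the bystanders are unmoved and the robot is clear.

```bash
python3 -c "
from rig import robot
print(robot.sign_off())"
```

```text
the job is handed in; nothing more can be done
None
```

The job is handed in at about 40 s of the 70 s allowed: the cover is open with the plunger home, and the bar lies on the blue press bed with its bush an estimated 1–2 mm from the ram's axis (worked out from the bar's end, as the press head hides the bush); the sign-off gave no verdict.

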